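Open the dial lock of the medicine case and hold up its shackle

TASK

The medicine case is locked: feel the dial round, click by click, until its pointer stands at the long mark that looks towards the shackle, and leave it there. Then pull the U-shaped shackle straight up out of the case, without forcing it and without disturbing the things beside the case. Finish with the gripper still holding the shackle, upright and still above the case, its leg ends more than 5 cm clear of the case top.

Things in the scene. Friction and masses are not known exactly. Their poses are not given: they have to be found in the camera images.
- case: Grey metal medicine case fixed to the worktop, 130 (x) x 230 (y) x 60 (z) mm; origin: centre of its underside, x to its back, y along it, z up. On its top (z = 60 mm): the dial's axis at x = 0, y = +55 mm; the shackle's legs in holes at x = 0, y = -12 and -60 mm. A flat hasp strap, 26 mm wide, top at z = 66 mm, runs along x under the shackle's crown.
- dial (a joint): Dial angle, rad, counter-clockwise from above positive, -1.62 to 0.6. At 0 the pointer stands at the long mark, towards the shackle (the case's -y); only there (within 0.1) is the shackle free. It clicks into a notch every 0.436 rad (25 deg), one of them at 0; let go, it falls into the nearest. Turning takes about 0.1 N m. It starts 1 to 3 notches away, on the negative side.
- dial_grip (a point): Point on the dial's axis at grasp height, 91 mm above the worktop. The grip is an upright black bar 15 mm thick, 44 mm long, from 65 to 103 mm above the worktop, on a round skirt of 52 mm diameter; take it across the 15 mm, along the point's x. The bar lies along the point's y, pointer end (white line) to -y. The frame turns with the dial.
- shackle_crown (a point): Middle of the crown of the loose steel shackle (inverted U of 11 mm round bar, 0.1 to 0.25 kg), on the bar's centre line, 100 mm above the worktop at the start. The crown's level part is 26 mm long, along the point's y; pinch it across, along x. Legs 48 mm apart, ends 96 mm below this point, 56 mm deep in the case; a lug on one leg passes its slot with 1.5 mm play.
- shackle_foot (a point): Point midway between the shackle's two leg ends, 96 mm below the crown; z along the legs, up to the crown. At the start 4 mm above the worktop, inside the case.
- case_top (a point): Centre of the case's top face, 60 mm above the worktop.
- tape_roll: Bystander: upright roll of tape, 33 mm diameter, 60 mm high, beside the case's -y end; origin at the centre of its underside.
- needle_packet: Bystander: flat needle packet, 86 x 30 x 9 mm, in front of the case; origin at the centre of its underside.
- gauze_pad: Bystander: folded gauze pad, 57 x 37 x 10 mm, in front of the case; origin at the centre of its underside.
- shackle: The whole shackle (described at its crown): origin midway between its leg ends, z up along the legs.
Not all that is in view belongs to the job. Of the things shaped like the shackle, the bare steel one is meant.

How it is judged:
On the way, in this order (a step that is already met when the one before it is completed fails the run):
1. the dial rests with its pointer at the long mark, the shackle still home (value of joint dial between -0.12 and 0.12 rad and z of shackle_foot in the frame of case below 0.012 m), for 0.2 s.
2. the shackle's leg ends are out of the case (z of shackle_foot in the frame of case above 0.064 m and contact force between the fingers and shackle above 0.5 N), for 0.1 s.
At the end, for the whole second after the job is handed in: The gripper holds the shackle still, above the case (crown within 140 mm of the case centre in plan), upright within 0.4 rad, leg ends at least 45 mm above the case top and touching nothing of the case; the dial still stands at the long mark (within 0.15 rad) (z of shackle_foot in the frame of case above 0.105 m and horizontal distance between shackle_crown and case_top below 0.14 m and angle between shackle_crown's own z axis and vertical below 0.4 rad and contact force between the fingers and shackle above 0.5 N and contact force between case and shackle below 0.1 N and linear speed of shackle below 0.03 m/s and value of joint dial between -0.15 and 0.15 rad); the arm keeps its last pose, push and grip.
It fails at once if the shackle is forced: more than 45 N between it and the case (contact force between case and shackle above 45 N).
It fails at once if a bystander is disturbed (moved more than 30 mm) (distance of any of tape_roll, needle_packet, gauze_pad from where it was at the start of the episode above 0.03 m).
It also fails if it takes over 48 s, if anything falls off the work surface, if the arm or the gripper's body presses on something with over 40 N, if the wrist force passes 120 N, or if a joint passes its speed limit or range.

ROBOT

A 6-joint arm with a two-finger parallel gripper is mounted at the origin on a cart in front of the work surface, level with it; the furniture and walls round the work are solid. World frame = base frame: x ahead of the robot, y to its left, z up, the work surface at z = 0. Lengths are in m, angles in rad, forces in N, time in s.
With the tool pointing down it reaches from about 0.425 to 0.95 m from the base axis. Payload 14.7 kg.
Tool frame: the origin (TCP) lies midway between the tips of the shut fingers; the grasp point (between the pads) lies 19 mm behind it (robot.grasp_offset is the distance from the TCP to the grasp point, in m); z points along the fingers, y is the line along which they close (so a half turn about z gives the same grasp; the last joint's range is limited). The gripper opens to 85 mm and grips with 20 to 120 N. Pads are 22 mm wide; open, the fingers measure 114 mm over their backs; the gripper's body (76 mm by 85 mm) begins 54 mm behind the grasp point. The pads swing forward as they close: fully open they stand 13 mm farther back than shut.
Start: joints at [1.294, 0.48, 1.596, -0, 1.065, -0.047], TCP at [0.148, 0.633, 0.231] pointing down, gripper open.
Joint ranges: [-2.75, 2.75], [-0.82, 2.05], [0.23, 2.67], [-1.56, 4.7], [0.09, 2.69], [-2.92, 2.92]. Speed limits (rad/s): [1.89, 1.89, 2.39, 3.01, 3.01, 3.01].

INTERFACE

Orientations are given as a rotation vector (axis times angle).
In Python, from plant import sense, cams, order, robot gives the robot as it stands.
- The arm moves only by the tool play_rows, never from a script. Its argument "motion" is text: rows parted by semicolons, each of 7 numbers parted by spaces: the shift along the world's x, y, z in mm, then the turn, a rotation vector about the world's x, y, z in degrees, then the closure, from 0 (fully open) to 1 (shut). In form: tx ty tz wx wy wz fingers; .... A call has 1 to 12 rows; each row is the pose to reach, as a shift and turn from the pose commanded when the call began; what a row does not reach only later rows make up. A row lasts 1/10 s, in which the tool goes at most 50 mm and 8.59 degrees, less where a joint would pass 70% of its speed; a pose out of reach is approached as far as the arm can. A call with a gripper value outside its range is refused whole. The fingers move at their own pace and stop on an object; "grip_force" is the grip in N (left out, the last holds). Time passes only in rows, so rows that repeat a pose let the fingers close. It gives the time, the measured TCP pose, the force, the opening and the grip force at its end, in the units of the state.
- sense(): the state, without advancing time (a new reading comes with each control period).
- cams.camera(name): name is "scene" or "top" or "wrist"; returns the picture (400x640x3 uint8, blue, green, red); there is no depth.
- cams.camera_info(name): a dict with "K" (3x3 intrinsics, pixels), "world_from_camera" (4x4, takes a point from camera to world coordinates); the wrist camera has in their place "mount" (4x4, takes a point from camera to tool coordinates, whose origin is the TCP and whose axes are the flange's). Camera axes: x right, y up, looking along -z (the intrinsics and any distortion apply to the point x, -y, -z); pixel columns grow to the right and rows downward; lengths in m; the calibration is good to about 2 mm. A picture is of the moment at which its call begins: read the wrist's pose just before it. camera_info takes no time and is no camera call.
- order.job_done(): hands the job in; it is judged then, once.
The state is a dict: "clock": time; "joint_positions": joint angles; "joint_vel": joint speeds; "joint_torque": joint torques, N m; "position": TCP position; "orientation": TCP orientation; "wrist_force": force on the tool from outside, world axes, zero at the start; "moment": the same for the moment, N m; "grip_width": finger opening in m; "grasp_force": force on a finger pad.
Only numpy, scipy, OpenCV 4.12 (cv2) and the standard library are available. Lean on these libraries where they do the work, as an engineer would, in place of code of your own. Each camera call takes 0.05 s, during which the arm holds its last target. There are 200 camera calls.

## Working session

There is one attempt and no reset: what is moved stays moved. The work goes in short steps, Python scripts to look and compute and a tool call to move; the robot and the scene stay as the last step left them, time stands still between calls to the robot, and variables do not carry over. Pictures are saved under pics/ and viewed, at most 10 in all, crops included, and the job is handed in when it is done.

Besides the shell and the picture viewer there is one more tool, called as name(argument=value, ...) on one line, values as JSON. play_rows: Moves the arm, as the interface text tells. Its arguments: {"type":"object","properties":{"motion":{"type":"string"},"grip_force":{"type":"number"}},"required":["motion"]}

```bash
mkdir -p pics
python3 - <<'E'
from plant import sense,cams,robot
import cv2,numpy as np
s=sense();print(s)
for n in("scene","top","wrist"):
    cv2.imwrite(f"pics/{n}0.png",cams.camera(n));i=cams.camera_info(n);print(n,{k:np.round(v,4).tolist() if not isinstance(v,str) else v for k,v in i.items()})
a=[cv2.imread(f"pics/{n}0.png") for n in("scene","top")]
E
```

```text
{'clock': 0.0, 'joint_positions': array([ 1.29438646e+00,  4.80856230e-01,  1.59689656e+00, -1.17614861e-05,
        1.06508877e+00, -4.66026158e-02]), 'joint_vel': array([-0.00058176, -0.00203544,  0.00235176,  0.00029888,  0.00053239,
        0.00109868]), 'joint_torque': array([ 3.62911223e-04, -9.50658917e+01, -4.30163920e+01, -3.46112711e-04,
        1.26539305e-02, -8.99263682e-05]), 'position': array([0.14793197, 0.63250497, 0.2306481 ]), 'orientation': array([-3.60155753e-01, -3.12068749e+00,  1.93873774e-03]), 'wrist_force': array([ 0.31673441, -0.08290841,  0.72396591]), 'moment': array([ 0.01480919,  0.00255879, -0.00909921]), 'grasp_force': 0.0, 'grip_width': 0.08551522063220546}
scene {'K': [[444.3718, 0.0, 322.5776], [0.0, 444.3718, 189.4316], [0.0, 0.0, 1.0]], 'world_from_camera': [[-0.5587, 0.5043, -0.6585, -0.0546], [-0.8293, -0.3327, 0.4489, 0.378], [0.0073, 0.7969, 0.6041, 0.6032], [0.0, 0.0, 0.0, 1.0]]}
top {'K': [[464.4439, 0.0, 316.7516], [0.0, 464.4439, 191.0053], [0.0, 0.0, 1.0]], 'world_from_camera': [[-0.0004, 0.9968, -0.0803, 0.4217], [-1.0, -0.0003, 0.0006, -0.0203], [0.0006, 0.0803, 0.9968, 1.0097], [0.0, 0.0, 0.0, 1.0]]}
wrist {'K': [[292.1971, 0.0, 317.2332], [0.0, 292.1971, 198.4795], [0.0, 0.0, 1.0]], 'mount': [[-0.0002, 0.964, 0.2659, 0.067], [1.0, 0.0002, -0.0001, -0.0004], [-0.0002, 0.2659, -0.964, -0.1423], [0.0, 0.0, 0.0, 1.0]]}
```

View pics/top0.png

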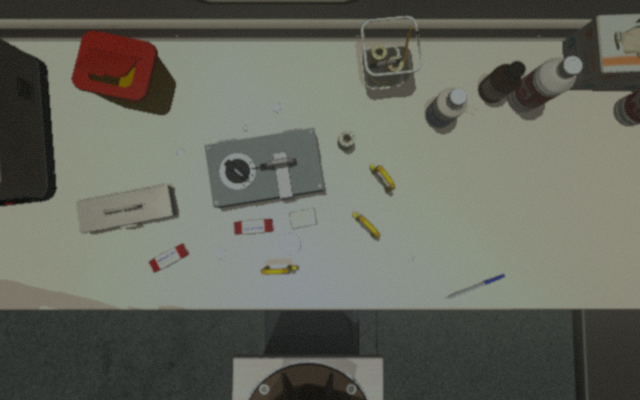

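View pics/scene0.png

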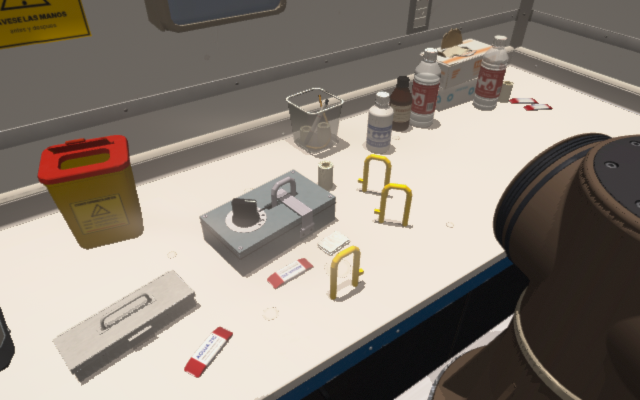

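Candidates for the shackle in the top view:
- The grey U in the case at (280,163).
- Yellow U's at (383,177), (367,225) and (280,269).
- The handle on the long tin at (125,210).

I choose the bare steel one in the case, at (280,163), with the dial at (238,171). The tape roll is at (346,141), the needle packet at (253,227) and the gauze pad at (302,218). Next comes a close crop to check the choice.

```bash
cat > h.py <<'E'
import numpy as np,cv2
from plant import sense,cams,robot
from scipy.spatial.transform import Rotation as R
def pose(s):
    T=np.eye(4);T[:3,:3]=R.from_rotvec(s['orientation']).as_matrix();T[:3,3]=s['position'];return T
def wfc(n,s=None):
    i=cams.camera_info(n)
    return i['K'],(pose(s)@i['mount'] if n=='wrist' else i['world_from_camera'])
def ray(uv,z,K,W):
    d=np.linalg.inv(K)@[uv[0],uv[1],1]; d=W[:3,:3]@[d[0],-d[1],-d[2]];o=W[:3,3]
    return (o+d*(z-o[2])/d[2])[:2]
E
python3 - <<'E'
from h import *
K,W=wfc('top');im=cv2.imread('pics/top0.png')
cv2.imwrite('pics/c1.png',cv2.resize(im[120:220,195:335],None,fx=5.6,fy=5.6,interpolation=cv2.INTER_CUBIC))
for n,p,z in(("dialtop",(238,171),.103),("crown",(280,163),.1),("corners",(206,144),.06),("",(315,129),.06),("",(325,190),.06),("",(215,207),.06),("tape",(346,141),.06)):print(n,ray(p,z,K,W).round(4))
E
```

```text
dialtop [0.5343 0.1339]
crown [0.5505 0.0517]
corners [0.5958 0.2081]
 [ 0.6272 -0.0173]
 [ 0.5003 -0.0378]
 [0.4655 0.1873]
tape [ 0.602  -0.0814]
```

View pics/c1.png

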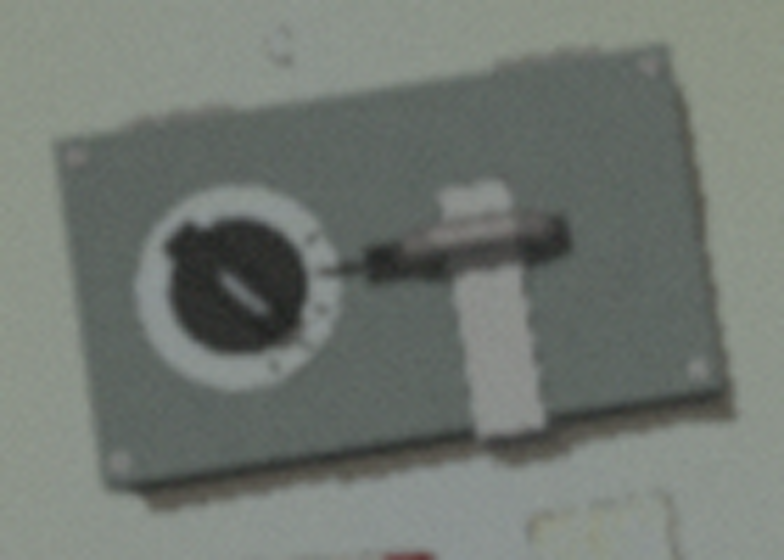

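The crop confirms the bare steel shackle next to the hasp strap. The dial's white pointer is 2 notches (about -50°) off the long mark. The case yaw is about 8.4°, with the dial near (0.537, 0.137) and the crown near (0.552, 0.050). I'm moving above the dial.

play_rows(motion="32 -41 0 0 0 -8.5 0;65 -83 0 0 0 -17 0;97 -124 0 0 0 -25.5 0;130 -165 0 0 0 -34 0;162 -207 0 0 0 -42.5 0;195 -248 0 0 0 -51 0.2;227 -289 0 0 0 -59.5 0.4;259 -331 0 0 0 -68 0.45;292 -372 0 0 0 -76.5 0.45;324 -413 0 0 0 -85 0.45;357 -455 0 0 0 -93.5 0.45;389 -496 0 0 0 -102 0.45")

```text
clock: 1.35
position: [0.5192, 0.1589, 0.2313]
orientation: [-2.657, -1.676, -0.0]
wrist_force: [0.5, 0.9, 0.3]
grip_width: 0.0468
grasp_force: 0.0
```

play_rows(motion="0 0 0 0 0 -8 0.45;0 0 0 0 0 -16 0.45;0 0 0 0 0 -16 0.45;0 0 0 0 0 -16 0.45;0 0 0 0 0 -16 0.45")

```text
clock: 1.85
position: [0.5181, 0.1611, 0.2313]
orientation: [2.858, 1.305, -0.0]
wrist_force: [1.2, -0.7, 0.3]
grip_width: 0.0467
grasp_force: 0.0
```

Run:
```python
from h import *
s=sense();im=cams.camera('wrist');cv2.imwrite('pics/w1.png',im);print(s['clock'],s['position'],s['orientation'],s['grip_width'],s['joint_positions'].round(2))
print("tool y deg",np.degrees(np.arctan2(*pose(s)[[1,0],1])))
np.savez('w1',**{k:v for k,v in s.items()})
```

```text
1.85 [0.51813957 0.16112023 0.23129225] [ 2.85788282e+00  1.30461113e+00 -1.00863209e-04] 0.04670403664889067 [ 0.25  0.33  1.84 -0.    0.97  0.96]
tool y deg -40.92701532601183
```

View pics/w1.png

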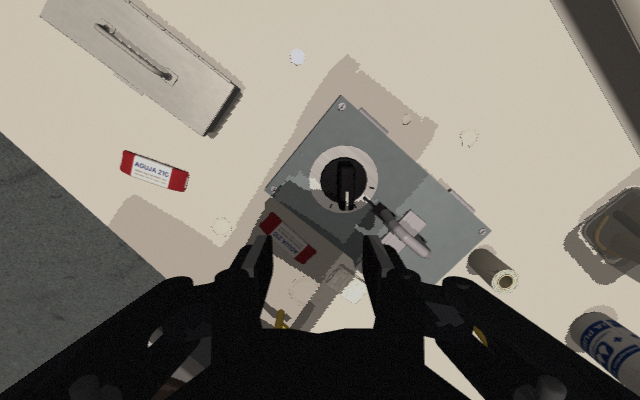

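The wrist view shows the dial ring centred near (343,179), its bar upright in the image with the pointer to (346,205). The shackle crown runs from about (375,208) to (425,250), and the tape roll is at (505,280).

Run:
```python
from h import *
d=dict(np.load('w1.npz'));K,W=wfc('wrist',d);im=cv2.imread('pics/w1.png')
g=cv2.cvtColor(im,cv2.COLOR_BGR2GRAY).astype(int);sub=np.zeros(g.shape,np.uint8);sub[140:216,305:382]=1
m=((g>140)&(sub>0)).astype(np.uint8)
c=max(cv2.findContours(m,cv2.RETR_EXTERNAL,cv2.CHAIN_APPROX_NONE)[0],key=cv2.contourArea);h=cv2.convexHull(c)
e=cv2.fitEllipse(h);print(e);p=ray(e[0],.061,K,W);print('dial',p)
for n,q,z in(('cA',(340,96),.06),('cB',(490,231),.06),('cC',(266,189),.06),('ptr out',(347,208),.103),('ptr in',(346,192),.103)):print(n,ray(q,z,K,W).round(4))
a=ray((340,96),.06,K,W);b=ray((490,231),.06,K,W);v=a-b;print('yaw',np.degrees(np.arctan2(-v[0],v[1])),np.hypot(*v))
print('grasp rel',p-d['position'][:2])
cv2.imwrite('pics/w1c.png',cv2.resize(im[130:280,300:460],None,fx=4,fy=4,interpolation=cv2.INTER_CUBIC))
```

```text
((343.3356018066406, 176.2300262451172), (61.05818176269531, 69.8065185546875), 89.64993286132812)
dial [0.54375889 0.14677844]
cA [0.5939 0.2126]
cB [ 0.6302 -0.0131]
cC [0.4701 0.1914]
ptr out [0.529 0.129]
ptr in [0.5385 0.142 ]
yaw 9.148062256847167 0.2285405363821824
grasp rel [ 0.02561932 -0.01434179]
```

View pics/w1c.png

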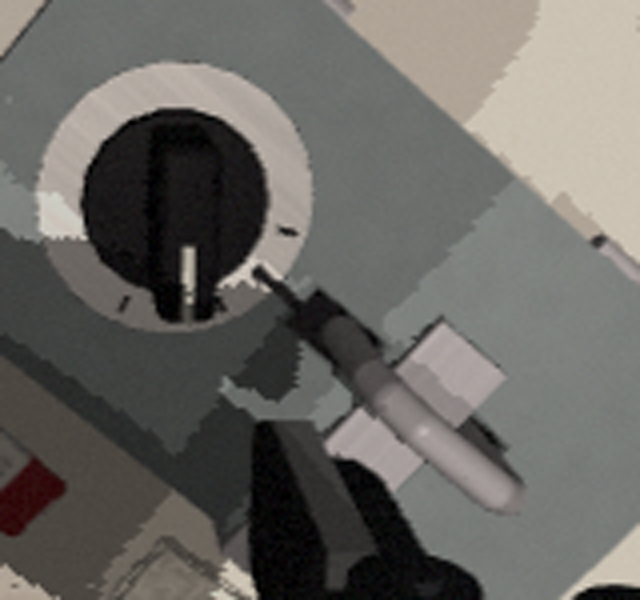

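play_rows(motion="12 -9 -20 0 0 0 0.5;24 -17 -50 0 0 0 0.5;24 -17 -90 0 0 0 0.5;24 -17 -120 0 0 0 0.5;24 -17 -140 0 0 0 0.5;24 -17 -152 0 0 0 0.5;24 -17 -158 0 0 0 0.5;24 -17 -158 0 0 0 0.5;24 -17 -158 0 0 0 0.7;24 -17 -158 0 0 0 0.8;24 -17 -158 0 0 0 1;24 -17 -158 0 0 0 1", grip_force=30)

```text
clock: 3.1
position: [0.5418, 0.1449, 0.0745]
orientation: [-2.86, -1.298, -0.001]
wrist_force: [-9.5, 12.9, 10.6]
grip_width: 0.0145
grasp_force: 32.4
```

play_rows(motion="0 0 0 0 0 0 1;0 0 0 0 0 0 1;0 0 0 0 0 0 1")

```text
clock: 3.4
position: [0.5418, 0.1449, 0.0745]
orientation: [-2.86, -1.298, -0.001]
wrist_force: [-8.3, 13.0, 10.1]
grip_width: 0.0142
grasp_force: 32.4
```

play_rows(motion="-1 1.5 1 0 0 0 1;-1 1.5 1 0 0 5 1;-1 1.5 1 0 0 10 1;-1 1.5 1 0 0 15 1;-1 1.5 1 0 0 20 1;-1 1.5 1 0 0 25 1;-1 1.5 1 0 0 25 1;-1 1.5 1 0 0 25 1")

```text
clock: 4.2
position: [0.5411, 0.1454, 0.0746]
orientation: [-2.514, -1.884, 0.0]
wrist_force: [-3.8, 3.3, 0.9]
grip_width: 0.0147
grasp_force: 33.4
```

Run:
```python
from h import *
s=sense();print(s['position'],s['wrist_force'],s['moment'],np.degrees(np.arctan2(*pose(s)[[1,0],1])))
```

```text
[0.54112746 0.14544096 0.07462407] [-3.78492778  3.3115281   0.88665034] [0.5301788  0.72968847 0.06638481] -16.317562828514923
```

play_rows(motion="-0.5 0 0 0 0 5 1;-0.5 0 0 0 0 10 1;-0.5 0 0 0 0 15 1;-0.5 0 0 0 0 20 1;-0.5 0 0 0 0 25.5 1;-0.5 0 0 0 0 25.5 1;-0.5 0 0 0 0 25.5 1")

```text
clock: 4.9
position: [0.5405, 0.1455, 0.0746]
orientation: [-2.036, -2.392, 0.0]
wrist_force: [-4.7, 3.9, 2.2]
grip_width: 0.0143
grasp_force: 33.6
```

Run:
```python
from h import *
s=sense();print(s['position'],s['wrist_force'],s['moment'],np.degrees(np.arctan2(*pose(s)[[1,0],1])))
```

```text
[0.54051196 0.14545263 0.07460679] [-4.69825613  3.86919632  2.23471086] [ 0.60349601  0.79632292 -0.03520269] 9.195103782770307
```

play_rows(motion="0 0 0 0 0 0 0.6;0 0 0 0 0 0 0.45;0 0 0 0 0 0 0.45;0 0 0 0 0 0 0.45;0 0 30 0 0 0 0.45;0 0 70 0 0 0 0.45;0 0 110 0 0 0 0.45;0 0 130 0 0 0 0.45;0 0 130 0 0 0 0.45;0 0 130 0 0 0 0.45")

```text
clock: 5.9
position: [0.5409, 0.1453, 0.2044]
orientation: [2.033, 2.394, 0.001]
wrist_force: [-0.2, 0.1, -0.9]
grip_width: 0.0473
grasp_force: 0.0
```

Run:
```python
from h import *
s=sense();im=cams.camera('wrist');cv2.imwrite('pics/w2.png',im);print(s['clock'],s['position'],s['grip_width'])
np.savez('w2',**s)
cv2.imwrite('pics/w2c.png',cv2.resize(im[120:300,240:480],None,fx=3.3,fy=3.3,interpolation=cv2.INTER_CUBIC))
```

```text
5.9 [0.54090669 0.1453031  0.20442259] 0.04727000126621519
```

View pics/w2c.png

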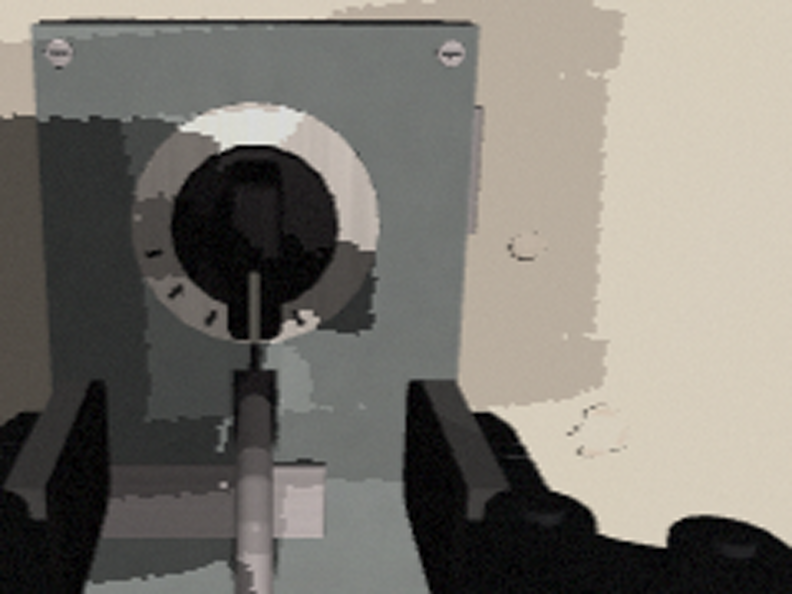

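The picture shows the pointer on the long mark (crop about (255,345)), with the crown bar in line with the tool at crop x≈253. I'm moving to the crown.

play_rows(motion="5 -30 0 0 0 0 0.45;10 -60 -10 0 0 0 0.45;14.5 -90 -30 0 0 0 0.45;14.5 -90 -60 0 0 0 0.45;14.5 -90 -90 0 0 0 0.45;14.5 -90 -110 0 0 0 0.45;14.5 -90 -123 0 0 0 0.45;14.5 -90 -123 0 0 0 0.45;14.5 -90 -123 0 0 0 0.6;14.5 -90 -123 0 0 0 0.75;14.5 -90 -123 0 0 0 0.85;14.5 -90 -123 0 0 0 1", grip_force=30)

```text
clock: 7.15
position: [0.5559, 0.0554, 0.0821]
orientation: [2.033, 2.394, 0.002]
wrist_force: [0.3, -0.8, 3.8]
grip_width: 0.0099
grasp_force: 29.2
```

play_rows(motion="0 0 0 0 0 0 1;0 0 0 0 0 0 1;0 0 0 0 0 0 1")

```text
clock: 7.45
position: [0.556, 0.0554, 0.082]
orientation: [2.033, 2.394, 0.002]
wrist_force: [0.3, 0.3, 7.1]
grip_width: 0.0098
grasp_force: 29.6
```

Run:
```python
from h import *
s=sense();print(s['position'],s['wrist_force'],s['moment'],s['grip_width'],s['grasp_force'])
```

```text
[0.55595431 0.05535432 0.08202997] [0.3482413  0.34917656 7.13026425] [0.12076401 0.01741083 0.04598142] 0.00979076060767233 29.566819556057453
```

play_rows(motion="0 0 1 0 0 0 1;0 0 2 0 0 0 1;0 0 3 0 0 0 1;0 0 5 0 0 0 1;0 0 7 0 0 0 1;0 0 10 0 0 0 1", grip_force=40)

```text
clock: 8.05
position: [0.5552, 0.0553, 0.0914]
orientation: [-2.033, -2.395, 0.0]
wrist_force: [0.5, 0.3, -1.7]
grip_width: 0.0096
grasp_force: 38.9
```

Run:
```python
from h import *
s=sense();print(s['position'],s['wrist_force'],s['moment'],s['grip_width'],s['grasp_force'])
```

```text
[0.5552358  0.05530875 0.09141337] [ 0.54952208  0.28241949 -1.71954811] [-0.00734946  0.05151283  0.0346521 ] 0.009565435023068102 38.86402862146497
```

Forces are tiny (shackle weight only), so I'm continuing the lift.

play_rows(motion="0 0 4 0 0 0 1;0 0 8 0 0 0 1;0 0 12 0 0 0 1;0 0 16 0 0 0 1;0 0 20 0 0 0 1;0 0 24 0 0 0 1")

```text
clock: 8.65
position: [0.5554, 0.0553, 0.1157]
orientation: [2.033, 2.395, 0.0]
wrist_force: [-0.2, -0.9, -1.4]
grip_width: 0.0094
grasp_force: 38.9
```

play_rows(motion="0 0 4 0 0 0 1;0 0 8 0 0 0 1;0 0 12 0 0 0 1;0 0 16 0 0 0 1;0 0 20 0 0 0 1;0 0 25 0 0 0 1;0 0 32 0 0 0 1;0 0 40 0 0 0 1")

```text
clock: 9.45
position: [0.5553, 0.0553, 0.1558]
orientation: [-2.033, -2.395, 0.0]
wrist_force: [-0.6, 0.0, -0.5]
grip_width: 0.0095
grasp_force: 38.9
```

play_rows(motion="0 0 12 0 0 0 1;0 0 25 0 0 0 1;0 0 38 0 0 0 1;0 0 46 0 0 0 1;0 0 50 0 0 0 1;0 0 50 0 0 0 1;0 0 50 0 0 0 1;0 0 50 0 0 0 1")

```text
clock: 10.25
position: [0.555, 0.0553, 0.2048]
orientation: [-2.033, -2.394, 0.001]
wrist_force: [-0.2, -0.2, -1.4]
grip_width: 0.0097
grasp_force: 38.9
```

Run:
```python
from h import *
s=sense();print(s['clock'],s['position'],s['wrist_force'],s['grip_width'],s['grasp_force'])
im=cams.camera('scene');cv2.imwrite('pics/s2.png',cv2.resize(im[60:300,180:420],None,fx=2.5,fy=2.5))
```

```text
10.25 [0.55500185 0.0552893  0.20477362] [-0.16654494 -0.21475945 -1.38774939] 0.009695405142348346 38.89479350298643
```

View pics/s2.png

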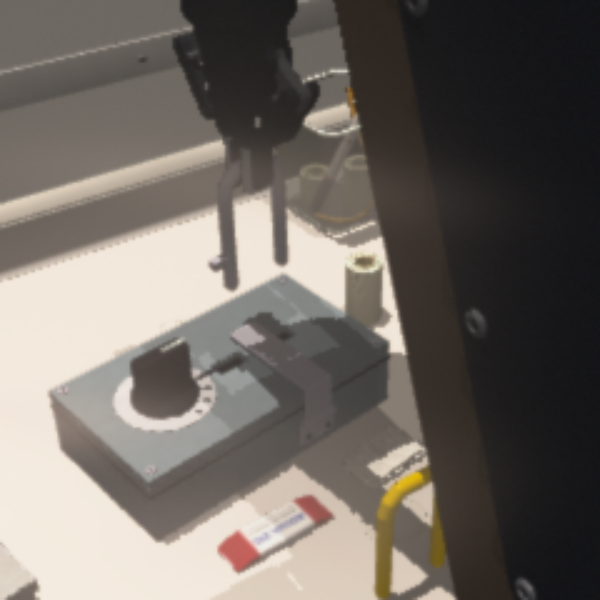

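The picture shows the shackle held upright and clear of the case, with leg ends at crop (231,285) and (281,260). The foot is about 67 mm above the case top, the dial is still at its mark, and the bystanders are in place. I'm handing in.

```bash
python3 -c "
from plant import order
print(order.job_done())"
```

```text
the job is handed in; nothing more can be done
None
```

The dial stands at the long mark, and the gripper holds the steel shackle upright and still, about 67 mm above the case top; the job is handed in, but no verdict came back.

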